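# Load the mixer and hold its run plunger

## Robot

A 7-joint arm with a two-finger parallel gripper is mounted at the origin on a cart in front of the work surface, level with it; the furniture and walls round the work are solid. World frame = base frame: x ahead of the robot, y to its left, z up, the work surface at z = 0. Lengths are in m, angles in rad, forces in N, time in s.
With the tool pointing down it reaches from about 0.4 to 0.85 m from the base axis. Payload 10.4 kg.
Tool frame: the origin (TCP) lies midway between the tips of the shut fingers; the grasp point (between the pads) lies 19 mm behind it; z points along the fingers, y is the line along which they close (so a half turn about z gives the same grasp; the last joint's range is limited). The gripper opens to 87 mm and grips with 3 to 60 N. Pads are 19 mm wide; open, the fingers measure 117 mm over their backs; the gripper's body (75 mm by 190 mm) begins 51 mm behind the grasp point.
Start: joints at [-1.264, 0.332, -0.065, 1.46, 0.022, 1.35, -0.088], TCP at [0.202, 0.591, 0.223] pointing down, gripper open.
Joint ranges: [-2.6, 2.6], [-0.5, 2.12], [-1.47, 1.34], [0.16, 2.42], [-1.27, 4.41], [0.06, 2.06], [-2.6, 2.6]. Speed limits (rad/s): [2.22, 2.22, 2.79, 2.79, 3.14, 3.14, 3.14].

## Interface

Orientations are given as a unit quaternion [w, x, y, z].
In Python, from bench import bot gives the robot as it stands.
- The arm moves only by the tool drive_tool, never from a script. Its argument "rows" is a list of rows, each an object of numbers: "dx", "dy", "dz": the shift along the tool's x, y, z as a fraction of full scale; "rx", "ry", "rz": the turn, a rotation vector about the tool's x, y, z as a fraction of full scale; "hand": the closure, from -1 (fully open) to 1 (shut). In form: [{"dx": .., "dy": .., "dz": .., "rx": .., "ry": .., "rz": .., "hand": ..}, ...]. A call has 1 to 20 rows; each row shifts and turns the commanded pose from where the row before left it, along the tool's axes as they then stand; what a row does not reach is not made up. Full scale, the value 1, is 0.3 m for a shift and 180 degrees for a turn. A row lasts 1/10 s, in which the tool goes at most 50 mm and 8.59 degrees, less where a joint would pass 70% of its speed; a pose out of reach is approached as far as the arm can. A call with a number of a shift or a turn outside -1 to 1 is refused whole. A call with a gripper value outside its range is refused whole. The fingers move at their own pace and stop on an object; "squeeze" is the grip in N (left out, the last holds). Time passes only in rows, so rows that do not move let the fingers close. It gives the time, the measured TCP pose, the force, the opening and the grip force at its end, in the units of the state.
- bot.read_state(): the state, without advancing time (a new reading comes with each control period).
- bot.snapshot(name): name is "scene" or "top" or "wrist"; returns the picture (420x560x3 uint8, red, green, blue); there is no depth.
- bot.get_calibration(name): a dict with "camera_matrix" (3x3 intrinsics, pixels), "position" and "rotation" of the camera in the world; the wrist camera has in their place "T_tool_cam" (4x4, takes a point from camera to tool coordinates, whose origin is the TCP and whose axes are the flange's). Camera axes: x right, y up, looking along -z (the intrinsics and any distortion apply to the point x, -y, -z); pixel columns grow to the right and rows downward; lengths in m; the calibration is good to about 2 mm. A picture is of the moment at which its call begins: read the wrist's pose just before it. get_calibration takes no time and is no camera call.
- bot.finish_job(): hands the job in; it is judged then, once.
The state is a dict: "t": time; "joint_pos": joint angles; "dq": joint speeds; "tau": joint torques, N m; "ee_pos": TCP position; "eef_rot": TCP orientation; "wrist_force": force on the tool from outside, world axes, zero at the start; "ft_torque": the same for the moment, N m; "opening": finger opening in m; "grip_force": force on a finger pad.
Only numpy, scipy, OpenCV 4.12 (cv2) and the standard library are available. Lean on these libraries where they do the work, as an engineer would, in place of code of your own. Each camera call takes 0.05 s, during which the arm holds its last target. There are 200 camera calls.

## Task

Take the tall white vial out of the rack, lower it all the way down into the well of the vial mixer and let go of it. Only then press the mixer's spring-loaded hold-to-run plunger straight down with your closed fingers to half its travel (10 mm, where the dark ring on its stem meets the collar; never down to the bottom stop), and finish while still holding it there. Leave the two short vials in the rack and do not disturb the other things.

Things in the scene. Friction and masses are not known exactly. Their poses are not given: they have to be found in the camera images.
- tall_vial: the sample: white plastic vial with a ribbed white screw cap, a cylinder 24 mm in diameter and 85 mm tall, about 30 g, the only vial of this height; origin at the centre of its underside, z up along its axis. It starts upright in one of the rack's three holes (any of them), its underside 12 mm and its top 97 mm above the worktop
- short_vial_a: short capped glass vial, 23 mm diameter, 48 mm tall, in another hole of the rack, its top 60 mm above the worktop; origin at the centre of its underside. Stays in the rack
- short_vial_b: second short capped glass vial, the same size, in the remaining hole; origin at the centre of its underside. Stays in the rack
- rack: fixed vial rack: grey plastic block 50 x 187 x 40 mm high with aluminium end plates; origin at the centre of its underside on the worktop, y along the row. Three blind holes of 26 mm diameter, 28 mm deep, at y = -60, 0 and +60 mm, x = 0, hole floors 12 mm above the worktop
- mixer: fixed vial mixer: low white housing 96 x 190 x 26 mm high; origin at the centre of its underside on the worktop, y along its length. At y = +50 mm an aluminium block 60 x 60 mm, top face 60 mm above the worktop, with the well in its middle; at y = -50 mm the black collar with the plunger (collar top 60 mm above the worktop, 34 mm diameter there)
- well_floor (a point): centre of the floor of the mixer's well, 28 mm above the worktop. The well is a vertical blind round hole of 26.6 mm diameter with a 2 mm chamfer, its mouth 32 mm above this point; a seated vial's underside rests here and its top is then 113 mm above the worktop
- plunger (a joint): travel of the hold-to-run plunger in metres: 0 = fully up (released), grows as it is pressed straight down, 0.020 = bottom stop. A spring pushes it back up: about 3 N at the start of travel, 6 N at 0.010, 9 N at 0.020. It is 0.010 when the dark ring on the steel stem (2 mm high, centre 10 mm above the collar at rest) is level with the collar top
- plunger_top (a point): centre of the flat top of the plunger's black round head (36 mm diameter, flat part 30 mm); 95 mm above the worktop when released, 85 mm at half travel, 75 mm at the bottom stop
- amber_bottle: bystander: amber bottle with black cap, 66 mm diameter, 140 mm tall, behind the work; origin at the centre of its underside. (Also: tall instruments on a frame stand at the left of the worktop, y over 0.15 m, and a tall water bath behind the right part, x over 0.65 m: keep the arm clear of them)
- beaker: bystander: small clear beaker, 52 mm wide, 47 mm tall, right of the work; origin at the centre of its underside
There are look-alikes about, which are no part of the job. Several things have the shape of the tall_vial; the one meant has the colours described above.

How it is judged:
By the outcome, as a careful person would: the job done as asked, in the order asked, and still so for the second after the job is handed in, while the arm keeps its last pose, push and grip.
It also fails if it takes over 58 s, if anything falls off the work surface, if the arm or the gripper's body presses on something with over 40 N, if the wrist force passes 120 N, or if a joint passes its speed limit or range.

## Working session

There is one attempt and no reset: what is moved stays moved. The work goes in short steps, Python scripts to look and compute and a tool call to move; the robot and the scene stay as the last step left them, time stands still between calls to the robot, and variables do not carry over. Pictures are saved under pics/ and viewed, at most 10 in all, crops included, and the job is handed in when it is done.

Besides the shell and the picture viewer there is one more tool, called by a JSON object that holds its "fn" and its "kwargs". drive_tool: Moves the arm, as the interface text tells. Shift numbers are shares of 0.3 m and turn numbers shares of 180 degrees, none past 1 either way. Its arguments: {"type":"object","properties":{"rows":{"type":"array"},"squeeze":{"type":"number"}},"required":["rows"]}

```bash
mkdir -p pics
python3 - <<'E'
from bench import bot
import cv2
s=bot.read_state();print(s)
for n in("scene","top"):
    print(n,bot.get_calibration(n))
    cv2.imwrite(f"pics/{n}0.png",cv2.resize(bot.snapshot(n)[:,:,::-1],(800,600),interpolation=cv2.INTER_CUBIC))
print(bot.get_calibration("wrist"))
E
```

```text
{'t': 0.0, 'joint_pos': array([-1.26361012,  0.33290009, -0.06471506,  1.46093407,  0.02157594,
        1.34989575, -0.08847128]), 'dq': array([-8.63380485e-06, -1.71398666e-03,  1.17311048e-03,  5.43905483e-04,
        1.37313515e-03, -9.97752006e-04,  1.34978829e-04]), 'tau': array([ 1.03846105e-04, -6.23257542e+01,  2.45986402e-02, -3.89905357e+01,
       -6.14752946e-02,  3.93628352e-02,  1.53298884e-04]), 'ee_pos': array([0.20226466, 0.59095855, 0.22173981]), 'eef_rot': array([-9.98194006e-05,  1.64117986e-01,  9.86440452e-01, -7.14520590e-04]), 'wrist_force': array([-0.34148157, -0.1410148 , -0.41644459]), 'ft_torque': array([-0.04007523,  0.0197513 ,  0.00559067]), 'grip_force': 0.0, 'opening': 0.08722312313882466}
scene {'camera_matrix': array([[487.97849994,   0.        , 280.95800849],
       [  0.        , 487.97849994, 218.17405359],
       [  0.        ,   0.        ,   1.        ]]), 'position': array([-0.10680374, -0.62149388,  0.8423438 ]), 'rotation': array([ 0.79012488,  0.33754677, -0.19724722, -0.4720788 ])}
top {'camera_matrix': array([[452.78345623,   0.        , 276.70459269],
       [  0.        , 452.78345623, 207.57164166],
       [  0.        ,   0.        ,   1.        ]]), 'position': array([ 0.41780553, -0.2466851 ,  1.21365899]), 'rotation': array([ 0.71070124,  0.05454952, -0.05629783, -0.69911276])}
{'camera_matrix': array([[327.38081215,   0.        , 282.6681937 ],
       [  0.        , 327.38081215, 213.83233404],
       [  0.        ,   0.        ,   1.        ]]), 'T_tool_cam': array([[ 5.05606185e-05,  9.60534423e-01,  2.78161138e-01,
         7.54459411e-02],
       [ 9.99999724e-01, -2.54642134e-04,  6.97552261e-04,
         1.15021194e-04],
       [ 7.40854505e-04,  2.78161026e-01, -9.60534172e-01,
        -1.61254212e-01],
       [ 0.00000000e+00,  0.00000000e+00,  0.00000000e+00,
         1.00000000e+00]])}
```

View pics/scene0.png

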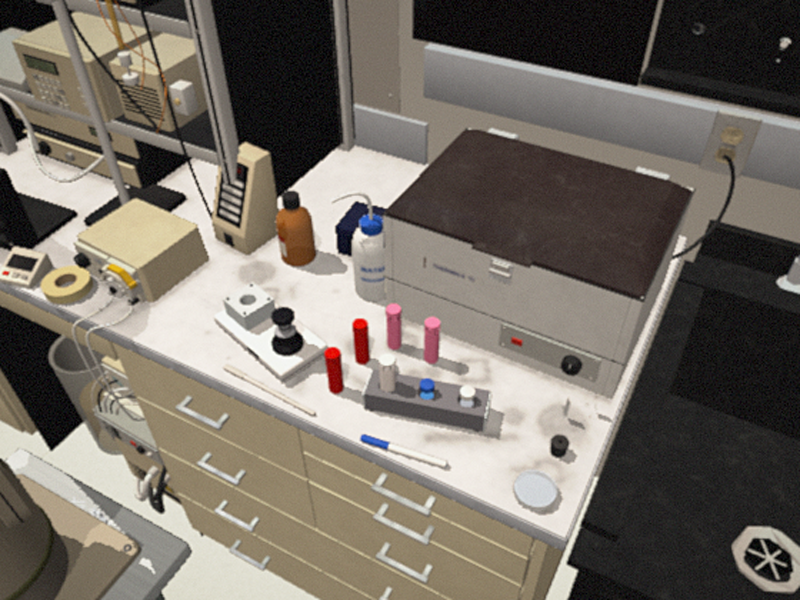

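View pics/top0.png

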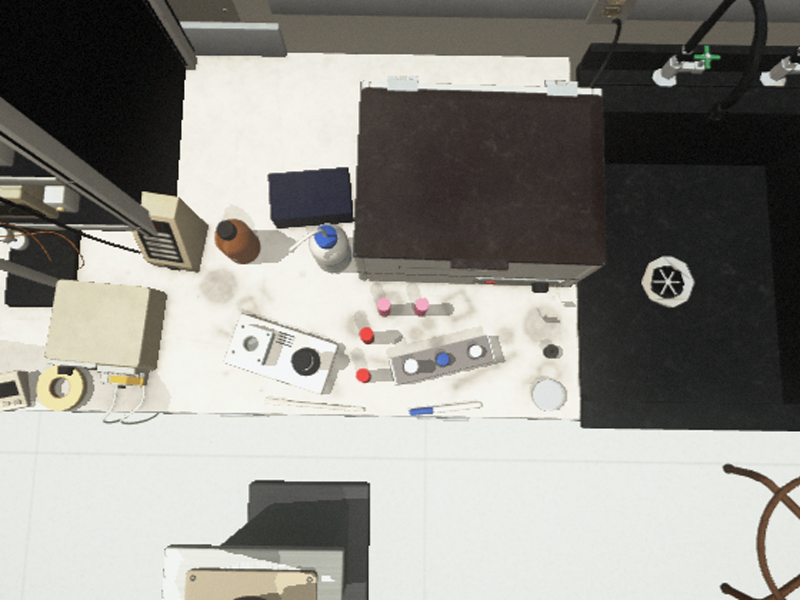

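The scene view shows the mixer at about (270,335) and the rack at (430,395). The tall white vial is in the rack's left hole, cap at (388,360); the blue and white short vials are to its right. In the top view the tall cap is at (411,367), the plunger at (306,361) and the well at (250,343). I'll enlarge both.

Run:
```python
from bench import bot
import cv2
t=bot.snapshot("top")[:,:,::-1];s=bot.snapshot("scene")[:,:,::-1]
cv2.imwrite("pics/topc.png",cv2.resize(t[200:290,155:355],(800,360),interpolation=cv2.INTER_CUBIC))
cv2.imwrite("pics/scc.png",cv2.resize(s[190:310,145:345],(800,480),interpolation=cv2.INTER_CUBIC))
```

```text
(no output)
```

View pics/topc.png

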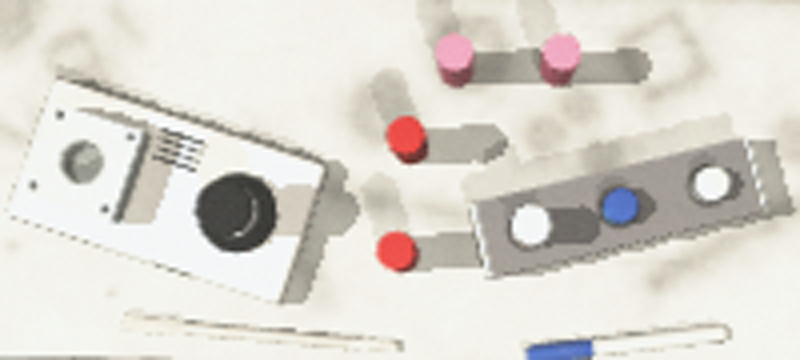

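View pics/scc.png

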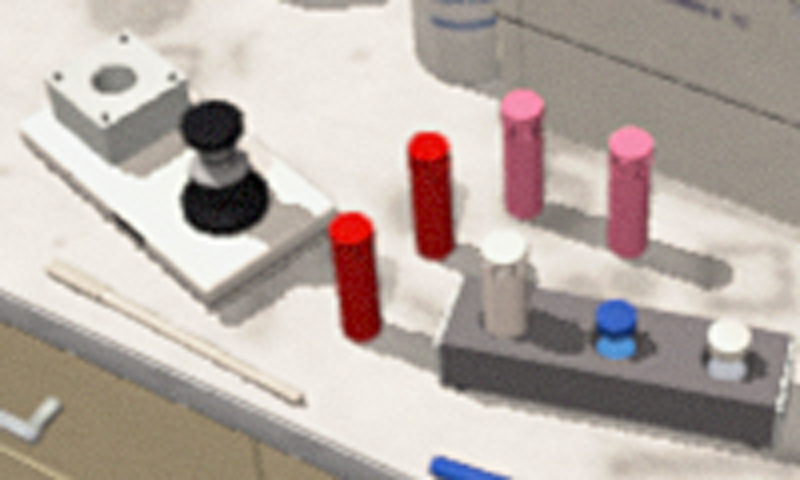

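The top crop shows the tall vial cap at (530,225), the blue one at (621,204) and the short white one at (712,183). The well is at (83,162) and the plunger at about (240,212). The scene crop shows the tall cap at (504,247), the well at (115,78) and the plunger head at (212,118).

```bash
cat > h.py <<'E'
import numpy as np
from scipy.spatial.transform import Rotation as R
from bench import bot
def q(w): return R.from_quat([w[1],w[2],w[3],w[0]])
def pix(cam,u,v,z,K=None,p=None,M=None):
    if cam:
        c=bot.get_calibration(cam);K=c["camera_matrix"];p=c["position"];M=q(c["rotation"]).as_matrix()
    d=M@np.array([(u-K[0,2])/K[0,0],-(v-K[1,2])/K[1,1],-1])
    return p+d*(z-p[2])/d[2]
def wristcam(s):
    c=bot.get_calibration("wrist");T=c["T_tool_cam"];M=q(s["eef_rot"]).as_matrix()
    return dict(K=c["camera_matrix"],p=s["ee_pos"]+M@T[:3,3],M=M@T[:3,:3])
E
python3 - <<'E'
from h import *
np.set_printoptions(precision=4,suppress=True)
T=dict(tall=(530,225,.097),blue=(621,204,.06),white=(712,183,.06),well=(82.8,161.8,.06),plung=(240,212,.095),collar=(236,212,.03),red1=(408,136,.085),red2=(397,250,.085),pink1=(456,48,.085))
S=dict(tall=(504,247,.097),blue=(616,315,.06),white=(728,335,.06),well=(114.8,78,.06),plung=(212,118,.095),red1=(428,146,.085),red2=(352,228,.085),pink1=(523,104,.085))
for k,(u,v,z) in T.items():
    print(k,pix("top",u/4-.375+155,v/4-.375+200,z)[:2],end=' ')
    if k in S:
        u,v,z=S[k];print(pix("scene",u/4-.375+145,v/4-.375+190,z)[:2],end='')
    print()
E
```

```text
tall [ 0.4749 -0.2755] [ 0.4735 -0.2769]
blue [ 0.491  -0.3342] [ 0.4883 -0.3347]
white [ 0.5053 -0.3921] [ 0.5035 -0.3918]
well [0.5122 0.0089] [0.5112 0.0085]
plung [ 0.48   -0.0971] [ 0.4827 -0.087 ]
collar [ 0.4836 -0.0858] 
red1 [ 0.5296 -0.1989] [ 0.5283 -0.1979]
red2 [ 0.4587 -0.1937] [ 0.4569 -0.194 ]
pink1 [ 0.5857 -0.2278] [ 0.5822 -0.2278]
```

The positions agree: hole spacing is 59.7 mm and well to plunger is 99.6 mm. Next I'll work out the transit rows.

```bash
cat >> h.py <<'E'
def rows(wps,step=.04):
    s=bot.read_state();M=q(s["eef_rot"]).as_matrix();p=s["ee_pos"]
    for w in wps:
        w=np.array(w);n=max(1,int(np.ceil(np.linalg.norm(w-p)/step)));print(n,"x",np.round(M.T@(w-p)/.3/n,4));p=w
E
python3 -c "
from h import *
rows([(.2,.42,.32),(.33,.3,.32),(.43,.15,.32),(.45,-.05,.32)])"
```

```text
5 x [-0.0355 -0.1085 -0.0652]
5 x [-0.1079 -0.0476  0.    ]
5 x [-0.0955 -0.073   0.0001]
6 x [-4.650e-02 -1.015e-01  1.000e-04]
```

{"fn": "drive_tool", "kwargs": {"rows": [{"dx": -0.0355, "dy": -0.1085, "dz": -0.065, "hand": -1}, {"dx": -0.0355, "dy": -0.1085, "dz": -0.065, "hand": -1}, {"dx": -0.0355, "dy": -0.1085, "dz": -0.065, "hand": -1}, {"dx": -0.0355, "dy": -0.1085, "dz": -0.065, "hand": -1}, {"dx": -0.0355, "dy": -0.1085, "dz": -0.065, "hand": -1}, {"dx": -0.108, "dy": -0.048, "hand": -1}, {"dx": -0.108, "dy": -0.048, "hand": -1}, {"dx": -0.108, "dy": -0.048, "hand": -1}, {"dx": -0.108, "dy": -0.048, "hand": -1}, {"dx": -0.108, "dy": -0.048, "hand": -1}, {"hand": -1}]}}

```text
invalid input at $.rows[0]: expected keys dx, dy, dz, rx, ry, rz, hand
```

{"fn": "drive_tool", "kwargs": {"rows": [{"dx": -0.0355, "dy": -0.1085, "dz": -0.065, "rx": 0, "ry": 0, "rz": 0, "hand": -1}, {"dx": -0.0355, "dy": -0.1085, "dz": -0.065, "rx": 0, "ry": 0, "rz": 0, "hand": -1}, {"dx": -0.0355, "dy": -0.1085, "dz": -0.065, "rx": 0, "ry": 0, "rz": 0, "hand": -1}, {"dx": -0.0355, "dy": -0.1085, "dz": -0.065, "rx": 0, "ry": 0, "rz": 0, "hand": -1}, {"dx": -0.0355, "dy": -0.1085, "dz": -0.065, "rx": 0, "ry": 0, "rz": 0, "hand": -1}, {"dx": -0.108, "dy": -0.048, "dz": 0, "rx": 0, "ry": 0, "rz": 0, "hand": -1}, {"dx": -0.108, "dy": -0.048, "dz": 0, "rx": 0, "ry": 0, "rz": 0, "hand": -1}, {"dx": -0.108, "dy": -0.048, "dz": 0, "rx": 0, "ry": 0, "rz": 0, "hand": -1}, {"dx": -0.108, "dy": -0.048, "dz": 0, "rx": 0, "ry": 0, "rz": 0, "hand": -1}, {"dx": -0.108, "dy": -0.048, "dz": 0, "rx": 0, "ry": 0, "rz": 0, "hand": -1}, {"dx": 0, "dy": 0, "dz": 0, "rx": 0, "ry": 0, "rz": 0, "hand": -1}]}}

```text
t: 1.3
ee_pos: [0.3333, 0.2959, 0.3202]
eef_rot: [0.0, 0.168, 0.986, 0.0]
wrist_force: [-0.6, 0.1, 0.2]
opening: 0.0869
grip_force: 0.0
```

{"fn": "drive_tool", "kwargs": {"rows": [{"dx": -0.0955, "dy": -0.073, "dz": 0, "rx": 0, "ry": 0, "rz": 0, "hand": -1}, {"dx": -0.0955, "dy": -0.073, "dz": 0, "rx": 0, "ry": 0, "rz": 0, "hand": -1}, {"dx": -0.0955, "dy": -0.073, "dz": 0, "rx": 0, "ry": 0, "rz": 0, "hand": -1}, {"dx": -0.0955, "dy": -0.073, "dz": 0, "rx": 0, "ry": 0, "rz": 0, "hand": -1}, {"dx": -0.0955, "dy": -0.073, "dz": 0, "rx": 0, "ry": 0, "rz": 0, "hand": -1}, {"dx": -0.0465, "dy": -0.1015, "dz": 0, "rx": 0, "ry": 0, "rz": 0, "hand": -1}, {"dx": -0.0465, "dy": -0.1015, "dz": 0, "rx": 0, "ry": 0, "rz": 0, "hand": -1}, {"dx": -0.0465, "dy": -0.1015, "dz": 0, "rx": 0, "ry": 0, "rz": 0, "hand": -1}, {"dx": -0.0465, "dy": -0.1015, "dz": 0, "rx": 0, "ry": 0, "rz": 0, "hand": -1}, {"dx": -0.0465, "dy": -0.1015, "dz": 0, "rx": 0, "ry": 0, "rz": 0, "hand": -1}, {"dx": -0.0465, "dy": -0.1015, "dz": 0, "rx": 0, "ry": 0, "rz": 0, "hand": -1}, {"dx": 0, "dy": 0, "dz": 0, "rx": 0, "ry": 0, "rz": 0.045, "hand": -1}, {"dx": 0, "dy": 0, "dz": 0, "rx": 0, "ry": 0, "rz": 0.045, "hand": -1}, {"dx": 0, "dy": 0, "dz": 0, "rx": 0, "ry": 0, "rz": 0.045, "hand": -1}, {"dx": 0, "dy": 0, "dz": 0, "rx": 0, "ry": 0, "rz": 0.045, "hand": -1}, {"dx": 0, "dy": 0, "dz": 0, "rx": 0, "ry": 0, "rz": 0.045, "hand": -1}, {"dx": 0, "dy": 0, "dz": 0, "rx": 0, "ry": 0, "rz": 0.045, "hand": -1}, {"dx": 0, "dy": 0, "dz": 0, "rx": 0, "ry": 0, "rz": 0.045, "hand": -1}, {"dx": 0, "dy": 0, "dz": 0, "rx": 0, "ry": 0, "rz": 0, "hand": -1}, {"dx": 0, "dy": 0, "dz": 0, "rx": 0, "ry": 0, "rz": 0, "hand": -1}]}}

```text
t: 3.3
ee_pos: [0.4501, -0.0502, 0.32]
eef_rot: [-0.0, 0.611, 0.792, 0.0]
wrist_force: [0.4, -0.8, 0.6]
opening: 0.087
grip_force: 0.0
```

Run:
```python
from h import *
import cv2
s=bot.read_state();w=wristcam(s);im=bot.snapshot("wrist")[:,:,::-1]
np.savez("w1.npz",**w)
print(s["joint_pos"],s["ee_pos"],w["p"]); 
cv2.imwrite("pics/w1.png",cv2.resize(im,(800,600),interpolation=cv2.INTER_CUBIC))
rows([(.474,-.276,.32),(.474,-.276,.18)])
```

```text
[-0.6058782  -0.14139561  0.55866903  1.74965387  0.07479479  1.51222864
  0.1997374 ] [ 0.45008806 -0.05020804  0.32000236] [0.43174977 0.02353612 0.48126438]
6 x [-0.1247 -0.0188 -0.    ]
4 x [-0.      0.      0.1167]
```

View pics/w1.png

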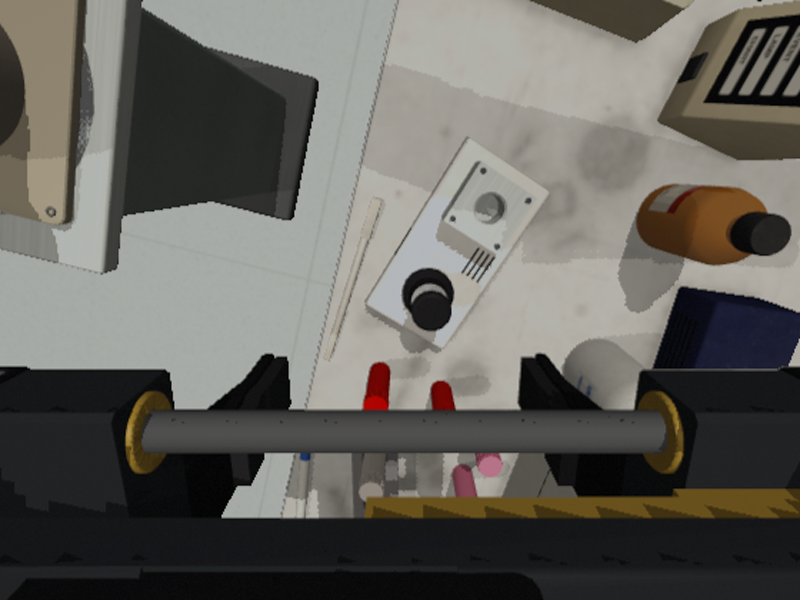

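The wrist view shows the well mouth at (490,208), its block screws around (492,209) and the plunger head top at about (432,310).

Run:
```python
from h import *
w=dict(np.load("w1.npz"))
for n,u,v,z in [("well",490,208,.06),("screws",491.75,208.75,.06),("head",432,310,.095),("red2",376,402,.085)]:
    print(n,pix(None,(u+.5)/800*560-.5,(v+.5)/600*420-.5,z,**w))
```

```text
well [0.51311462 0.01133635 0.06      ]
screws [0.51480906 0.01110652 0.06      ]
head [ 0.48411639 -0.08272782  0.095     ]
red2 [ 0.45890618 -0.18562858  0.085     ]
```

{"fn": "drive_tool", "kwargs": {"rows": [{"dx": -0.1247, "dy": -0.0188, "dz": 0, "rx": 0, "ry": 0, "rz": 0, "hand": -1}, {"dx": -0.1247, "dy": -0.0188, "dz": 0, "rx": 0, "ry": 0, "rz": 0, "hand": -1}, {"dx": -0.1247, "dy": -0.0188, "dz": 0, "rx": 0, "ry": 0, "rz": 0, "hand": -1}, {"dx": -0.1247, "dy": -0.0188, "dz": 0, "rx": 0, "ry": 0, "rz": 0, "hand": -1}, {"dx": -0.1247, "dy": -0.0188, "dz": 0, "rx": 0, "ry": 0, "rz": 0, "hand": -1}, {"dx": -0.1247, "dy": -0.0188, "dz": 0, "rx": 0, "ry": 0, "rz": 0, "hand": -1}, {"dx": 0, "dy": 0, "dz": 0.1167, "rx": 0, "ry": 0, "rz": 0, "hand": -1}, {"dx": 0, "dy": 0, "dz": 0.1167, "rx": 0, "ry": 0, "rz": 0, "hand": -1}, {"dx": 0, "dy": 0, "dz": 0.1167, "rx": 0, "ry": 0, "rz": 0, "hand": -1}, {"dx": 0, "dy": 0, "dz": 0.1167, "rx": 0, "ry": 0, "rz": 0, "hand": -1}, {"dx": 0, "dy": 0, "dz": 0, "rx": 0, "ry": 0, "rz": 0, "hand": -1}, {"dx": 0, "dy": 0, "dz": 0, "rx": 0, "ry": 0, "rz": 0, "hand": -1}]}}

```text
t: 4.55
ee_pos: [0.4733, -0.2763, 0.1808]
eef_rot: [-0.0, 0.612, 0.791, -0.0]
wrist_force: [-1.2, 0.0, 0.6]
opening: 0.0871
grip_force: 0.0
```

Run:
```python
from h import *
import cv2
s=bot.read_state();w=wristcam(s);im=bot.snapshot("wrist")[:,:,::-1]
np.savez("w2.npz",**w)
print(s["ee_pos"]); 
cv2.imwrite("pics/w2.png",cv2.resize(im,(800,600),interpolation=cv2.INTER_CUBIC))
rows([(.474,-.276,.053)])
```

```text
[ 0.47329665 -0.27630555  0.18077636]
4 x [6.000e-04 1.000e-04 1.072e-01]
```

View pics/w2.png

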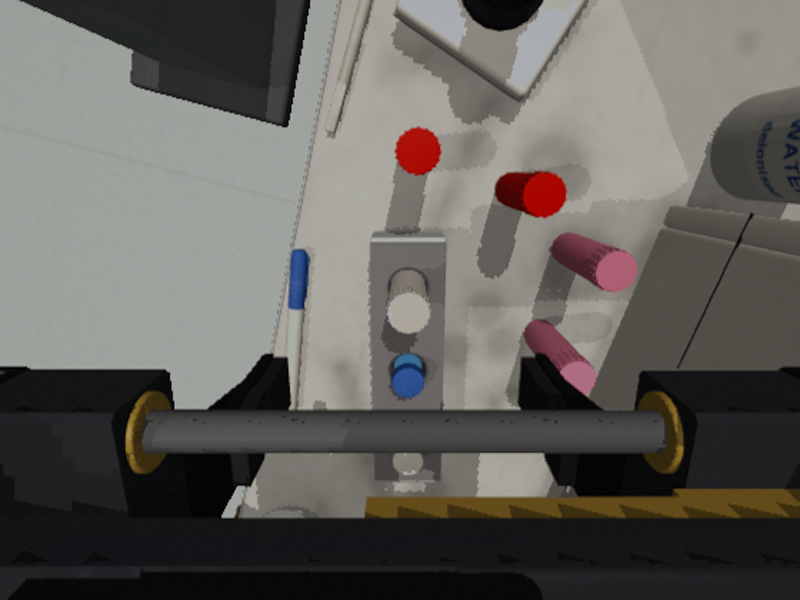

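The wrist view shows the tall cap at (409,313), the blue cap at (408,379) and red2's top at (418,151). I'll check these against the fixed cameras.

Run:
```python
from h import *
w=dict(np.load("w2.npz"))
print(w["M"],w["p"])
for n,u,v,z in [("tall",409,313,.097),("blue",408,379,.06),("red2",418,151,.085),("red1",545,194,.085),("pink1",608,270,.085)]:
    print(n,pix(None,(u+.5)/800*560-.5,(v+.5)/600*420-.5,z,**w))
```

```text
[[ 0.96816202 -0.24075871 -0.06853867]
 [ 0.25032025  0.92957338  0.27061616]
 [-0.00144148 -0.2791569   0.96024442]] [ 0.4552432  -0.20244856  0.34202019]
tall [ 0.4764154  -0.27485662  0.097     ]
blue [ 0.49047802 -0.32990465  0.06      ]
red2 [ 0.45959791 -0.19162619  0.085     ]
red1 [ 0.53101595 -0.19573618  0.085     ]
pink1 [ 0.5788668 -0.226133   0.085    ]
```

{"fn": "drive_tool", "kwargs": {"rows": [{"dx": 0.001, "dy": 0.006, "dz": 0.107, "rx": 0, "ry": 0, "rz": 0, "hand": -1}, {"dx": 0, "dy": 0, "dz": 0.107, "rx": 0, "ry": 0, "rz": 0, "hand": -1}, {"dx": 0, "dy": 0, "dz": 0.107, "rx": 0, "ry": 0, "rz": 0, "hand": -1}, {"dx": 0, "dy": 0, "dz": 0.105, "rx": 0, "ry": 0, "rz": 0, "hand": -1}, {"dx": 0, "dy": 0, "dz": 0, "rx": 0, "ry": 0, "rz": 0, "hand": -1}, {"dx": 0, "dy": 0, "dz": 0, "rx": 0, "ry": 0, "rz": 0, "hand": 1}, {"dx": 0, "dy": 0, "dz": 0, "rx": 0, "ry": 0, "rz": 0, "hand": 1}, {"dx": 0, "dy": 0, "dz": 0, "rx": 0, "ry": 0, "rz": 0, "hand": 1}, {"dx": 0, "dy": 0, "dz": 0, "rx": 0, "ry": 0, "rz": 0, "hand": 1}, {"dx": 0, "dy": 0, "dz": 0, "rx": 0, "ry": 0, "rz": 0, "hand": 1}, {"dx": 0, "dy": 0, "dz": 0, "rx": 0, "ry": 0, "rz": 0, "hand": 1}, {"dx": 0, "dy": 0, "dz": 0, "rx": 0, "ry": 0, "rz": 0, "hand": 1}, {"dx": 0, "dy": 0, "dz": 0, "rx": 0, "ry": 0, "rz": 0, "hand": 1}], "squeeze": 12}}

```text
t: 5.9
ee_pos: [0.4748, -0.2755, 0.0522]
eef_rot: [-0.0, 0.613, 0.79, 0.0]
wrist_force: [-0.1, 0.6, -0.1]
opening: 0.0309
grip_force: 0.0
```

Still closing.

{"fn": "drive_tool", "kwargs": {"rows": [{"dx": 0, "dy": 0, "dz": 0, "rx": 0, "ry": 0, "rz": 0, "hand": 1}, {"dx": 0, "dy": 0, "dz": 0, "rx": 0, "ry": 0, "rz": 0, "hand": 1}, {"dx": 0, "dy": 0, "dz": 0, "rx": 0, "ry": 0, "rz": 0, "hand": 1}, {"dx": 0, "dy": 0, "dz": 0, "rx": 0, "ry": 0, "rz": 0, "hand": 1}]}}

```text
t: 6.3
ee_pos: [0.4748, -0.2755, 0.0521]
eef_rot: [-0.0, 0.613, 0.79, 0.0]
wrist_force: [0.5, 0.1, 0.7]
opening: 0.0238
grip_force: 12.0
```

```bash
python3 -c "
from h import *
rows([(.4748,-.2755,.2),(.513,.010,.2),(.513,.01,.125)])"
```

```text
4 x [-0.     -0.     -0.1232]
8 x [0.1113 0.045  0.    ]
2 x [-0.     0.     0.125]
```

{"fn": "drive_tool", "kwargs": {"rows": [{"dx": 0, "dy": 0, "dz": -0.06, "rx": 0, "ry": 0, "rz": 0, "hand": 1}, {"dx": 0, "dy": 0, "dz": -0.113, "rx": 0, "ry": 0, "rz": 0, "hand": 1}, {"dx": 0, "dy": 0, "dz": -0.12, "rx": 0, "ry": 0, "rz": 0, "hand": 1}, {"dx": 0, "dy": 0, "dz": -0.12, "rx": 0, "ry": 0, "rz": 0, "hand": 1}, {"dx": 0, "dy": 0, "dz": -0.08, "rx": 0, "ry": 0, "rz": 0, "hand": 1}, {"dx": 0.1113, "dy": 0.045, "dz": 0, "rx": 0, "ry": 0, "rz": 0, "hand": 1}, {"dx": 0.1113, "dy": 0.045, "dz": 0, "rx": 0, "ry": 0, "rz": 0, "hand": 1}, {"dx": 0.1113, "dy": 0.045, "dz": 0, "rx": 0, "ry": 0, "rz": 0, "hand": 1}, {"dx": 0.1113, "dy": 0.045, "dz": 0, "rx": 0, "ry": 0, "rz": 0, "hand": 1}, {"dx": 0.1113, "dy": 0.045, "dz": 0, "rx": 0, "ry": 0, "rz": 0, "hand": 1}, {"dx": 0.1113, "dy": 0.045, "dz": 0, "rx": 0, "ry": 0, "rz": 0, "hand": 1}, {"dx": 0.1113, "dy": 0.045, "dz": 0, "rx": 0, "ry": 0, "rz": 0, "hand": 1}, {"dx": 0.1113, "dy": 0.045, "dz": 0, "rx": 0, "ry": 0, "rz": 0, "hand": 1}, {"dx": 0, "dy": 0, "dz": 0.1, "rx": 0, "ry": 0, "rz": 0, "hand": 1}, {"dx": 0, "dy": 0, "dz": 0.1, "rx": 0, "ry": 0, "rz": 0, "hand": 1}, {"dx": 0, "dy": 0, "dz": 0, "rx": 0, "ry": 0, "rz": 0, "hand": 1}, {"dx": 0, "dy": 0, "dz": 0, "rx": 0, "ry": 0, "rz": 0, "hand": 1}]}}

```text
t: 8.0
ee_pos: [0.5129, 0.0097, 0.1406]
eef_rot: [-0.0, 0.613, 0.79, -0.0]
wrist_force: [0.3, -0.2, 0.0]
opening: 0.0234
grip_force: 12.0
```

Run:
```python
from h import *
import cv2
s=bot.read_state();w=wristcam(s);np.savez("w3.npz",**w)
print(s["ee_pos"],s["opening"],s["joint_pos"])
a=bot.snapshot("wrist")[:,:,::-1];b=bot.snapshot("scene")[:,:,::-1]
a=cv2.resize(a[140:365,200:370],None,fx=2.6,fy=2.6,interpolation=cv2.INTER_CUBIC)
b=cv2.resize(b[170:290,140:232],(449,585),interpolation=cv2.INTER_CUBIC)[:,:340]
im=np.zeros((600,800,3),np.uint8);im[:585,:442]=a;im[:585,450:790]=b
cv2.imwrite("pics/w3.png",im)
```

```text
[0.51293006 0.00970273 0.14059807] 0.023357541542677808 [-0.72920603  0.16516881  0.684623    1.88936153 -0.11495214  1.12702975
  0.24902575]
```

View pics/w3.png

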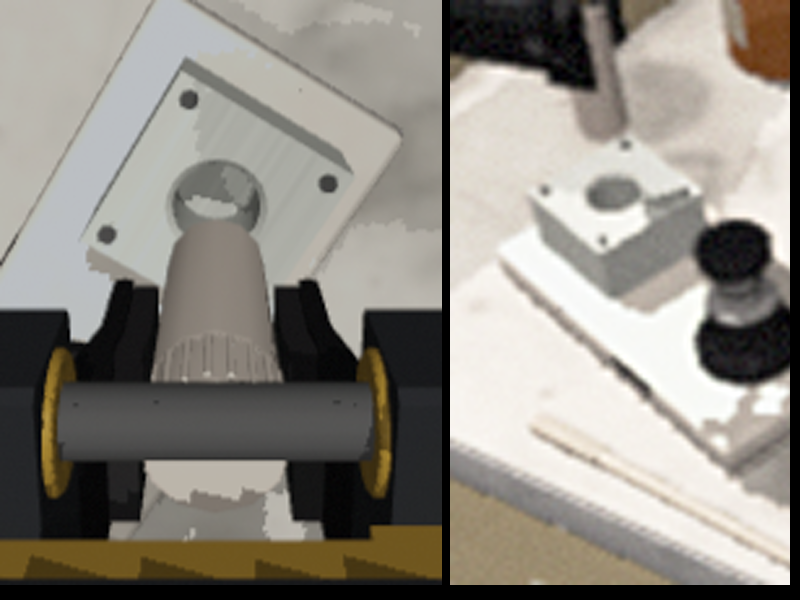

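The wrist crop shows the vial hanging upright with its bottom front edge at (211,221). The block screws are at (189,100), (328,184) and (107,235). In the scene crop the vial bottom is at (602,139) with edges at x of 577 and 628, and the block screws centre on (614,191).

```bash
cat >> h.py <<'E'
def proj(P,K,p,M):
    c=(np.atleast_2d(P)-p)@M
    return np.c_[K[0,2]+K[0,0]*c[:,0]/-c[:,2],K[1,2]-K[1,1]*c[:,1]/-c[:,2]]
def cam(n):
    c=bot.get_calibration(n);return dict(K=c["camera_matrix"],p=c["position"],M=q(c["rotation"]).as_matrix())
E
python3 - <<'E'
from h import *
np.set_printoptions(precision=4,suppress=True)
w=dict(np.load("w3.npz"));sc=cam("scene");s=bot.read_state()
wc=lambda u,v:((u+.5)/2.6-.5+200,(v+.5)/2.6-.5+140)
scp=lambda u,v:((u-450+.5)/4.88-.5+140,(v+.5)/4.875-.5+170)
a=np.linspace(0,2*np.pi,400);ring=np.c_[.012*np.cos(a),.012*np.sin(a),0*a]+[*s["ee_pos"][:2],s["ee_pos"][2]-.0401]
P=proj(ring,**w);P=(P+.5-[200,140])*2.6-.5;print("wrist pred bottom: top",P[P[:,1].argmin()],"x",P[:,0].min(),P[:,0].max(),"mid y",P[:,1].mean())
P=proj(ring,**sc);P=(P+.5-[140,170])*[4.88,4.875]-.5+[450,0];print("scene pred: bot",P[P[:,1].argmax()],"x",P[:,0].min(),P[:,0].max())
print("screws wrist",pix(None,*wc(217.5,209.5),.06,**w),"hole",pix(None,*wc(214.5,206),.06,**w))
for u,v in[(189,100),(328,184),(107,235)]:print(pix(None,*wc(u,v),.06,**w))
print("well scene",pix(None,*scp(614.2,191.3),.06,**sc),"hole",pix(None,*scp(613,192),.06,**sc))
print("scene vial shift if edges 577/628, bottom 139:")
print(pix(None,*scp(602.5,139),s["ee_pos"][2]-.0401,**sc)-pix(None,*scp(P[P[:,1].argmax()][0],P[:,1].max()),s["ee_pos"][2]-.0401,**sc))
print("wrist vial shift",pix(None,*wc(211,221),.1005,**w), ring[0]-[.012,0,0])
E
```

```text
wrist pred bottom: top [216.521  215.6743] x 168.92443722574555 264.59394419533675 mid y 260.9173698472277
scene pred: bot [597.6087 140.7846] x 576.044992354216 627.467720362564
screws wrist [0.5139 0.0105 0.06  ] hole [0.5128 0.0113 0.06  ]
[0.4978 0.0403 0.06  ]
[0.5435 0.0262 0.06  ]
[ 0.4838 -0.0055  0.06  ]
well scene [0.5119 0.0093 0.06  ] hole [0.5112 0.0095 0.06  ]
scene vial shift if edges 577/628, bottom 139:
[ 0.0021 -0.0012  0.    ]
wrist vial shift [0.51   0.0194 0.1005] [0.5139 0.0099 0.1016]
```

Run:
```python
from h import *
np.set_printoptions(precision=4,suppress=True)
S=[]
for i in range(12):
    bot.snapshot("top");S.append(bot.read_state())
ee=np.array([s["ee_pos"] for s in S]);print(ee.mean(0),ee.std(0))
s=dict(S[0]);s["ee_pos"]=ee.mean(0);r=np.array([x["eef_rot"] for x in S]);r=r.mean(0);s["eef_rot"]=r/np.linalg.norm(r)
w=wristcam(s);sc=cam("scene");M=q(s["eef_rot"]).as_matrix();print(M)
wc=lambda u,v:((u+.5)/2.6-.5+200,(v+.5)/2.6-.5+140)
scp=lambda u,v:((u-450+.5)/4.88-.5+140,(v+.5)/4.875-.5+170)
zb=ee.mean(0)[2]-.0401
a=np.linspace(0,2*np.pi,400);ring=np.c_[.012*np.cos(a),.012*np.sin(a),0*a]+[*ee.mean(0)[:2],zb]
P=proj(ring,**w);P=(P+.5-[200,140])*2.6-.5;i=P[:,1].argmin();print(P[i],P[:,0].min(),P[:,0].max())
dw=pix(None,*wc(214.5,221),zb,**w)-pix(None,*wc(*P[i]),zb,**w)
P=proj(ring,**sc);P=(P+.5-[140,170])*[4.88,4.875]-.5+[450,0];i=P[:,1].argmax();print(P[i],P[:,0].min(),P[:,0].max())
ds=pix(None,*scp(P[i,0]+602.5-(P[:,0].min()+P[:,0].max())/2,139),zb,**sc)-pix(None,*scp(*P[i]),zb,**sc)
print("vial offset from TCP: wrist",dw,"scene",ds)
ww=pix(None,*wc(216.5,209),.06,**w);ws=pix(None,*scp(613.9,191.5),.06,**sc)
print("well wrist",ww,"scene",ws,"rel",ww-ee.mean(0)-dw,ws-ee.mean(0)-ds)
```

```text
[0.5133 0.0101 0.1407] [0.0003 0.0001 0.0005]
[[-0.2486  0.9686  0.0009]
 [ 0.9686  0.2486  0.0004]
 [ 0.0002  0.001  -1.    ]]
[212.374  214.0666] 165.03629023356243 260.2549944860258
[596.8556 142.8863] 575.3044765235154 626.7105409806164
vial offset from TCP: wrist [ 0.001  -0.0016  0.    ] scene [0.0025 0.0011 0.    ]
well wrist [0.5141 0.011  0.06  ] scene [0.5117 0.0093 0.06  ] rel [-0.0002  0.0025 -0.0807] [-0.0042 -0.0018 -0.0807]
```

{"fn": "drive_tool", "kwargs": {"rows": [{"dx": 0, "dy": 0, "dz": 0.05, "rx": 0, "ry": 0, "rz": 0, "hand": 1}, {"dx": 0, "dy": 0, "dz": 0.055, "rx": 0, "ry": 0, "rz": 0, "hand": 1}, {"dx": 0, "dy": 0, "dz": 0, "rx": 0, "ry": 0, "rz": 0, "hand": 1}, {"dx": 0, "dy": 0, "dz": 0, "rx": 0, "ry": 0, "rz": 0, "hand": 1}]}}

```text
t: 9.1
ee_pos: [0.513, 0.01, 0.1088]
eef_rot: [-0.0, 0.613, 0.79, -0.0]
wrist_force: [-0.1, 1.6, 0.7]
opening: 0.0233
grip_force: 12.0
```

Run:
```python
from h import *
import cv2
S=[];A=[];B=[]
for i in range(8):
    A.append(bot.snapshot("wrist")[:,:,::-1].astype(float));B.append(bot.snapshot("scene")[:,:,::-1].astype(float));S.append(bot.read_state())
ee=np.mean([s["ee_pos"] for s in S],0);print(ee,np.mean([s["wrist_force"] for s in S],0))
a=np.mean(A,0);b=np.mean(B,0);np.savez("m4.npz",a=a,b=b,ee=ee,r=np.mean([s["eef_rot"] for s in S],0))
a=cv2.resize(a[150:300,220:345],(500,600),interpolation=cv2.INTER_CUBIC)
b=cv2.resize(b[183:243,150:190],None,fx=10,fy=10,interpolation=cv2.INTER_CUBIC)
im=np.hstack([a,b])[:,:800]
cv2.imwrite("pics/w4.png",np.clip(im,0,255).astype(np.uint8))
```

```text
[0.51318361 0.01012803 0.10890236] [ 0.08202826 -0.18073676 -0.12005016]
```

View pics/w4.png

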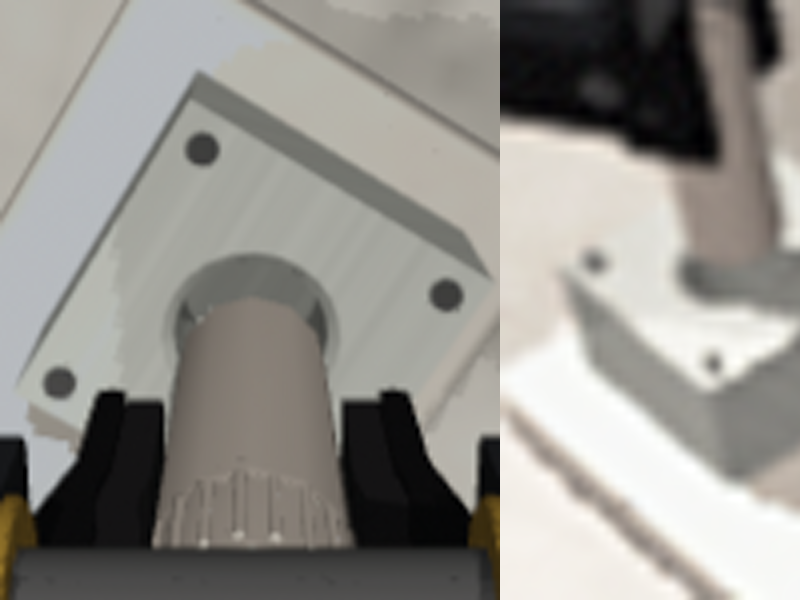

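The wrist crop shows the block screws with midpoint (253,339), and the vial bottom with front edge y=297 and centre x=253. In the scene crop the vial spans x 687–776 with its bottom at y≈265, and the well centre is near (736,263).

Run:
```python
from h import *
np.set_printoptions(precision=4,suppress=True)
d=np.load("m4.npz");r=d["r"]/np.linalg.norm(d["r"]);ee=d["ee"]
w=wristcam(dict(ee_pos=ee,eef_rot=r));sc=cam("scene");zb=ee[2]-.0401
a=np.linspace(0,2*np.pi,400);C=np.c_[np.cos(a),np.sin(a),0*a]
T=q(r).as_matrix()
for n,c,f,o,vial,well in [("wrist",w,4,(220,150),(253,297,'min'),(253,338)),("scene",sc,10,(150,183),(731.5-500,265,'max'),(236,262.7))]:
    toc=lambda P:(P+.5-o)*f-.5
    un=lambda u,v,z:pix(None,(u+.5)/f-.5+o[0],(v+.5)/f-.5+o[1],z,**c)
    ring=.012*C+[ee[0],ee[1],zb];P=toc(proj(ring,**c));mx=(P[:,0].min()+P[:,0].max())/2;my=P[:,1].min() if vial[2]=='min' else P[:,1].max()
    print(n,"pred",mx,P[:,0].max()-P[:,0].min(),my)
    cen=toc(proj([[*ee[:2],zb]],**c))[0]
    dv=un(cen[0]+vial[0]-mx,cen[1]+vial[1]-my,zb)-[*ee[:2],zb]
    W=un(*well,.06); print(" vial-TCP",dv," well",W," move",(W-ee-dv)[:2]," tool",T.T@(W-ee-dv)*[1,1,0])
    h=.0153*C+[*W[:2],.06];P=toc(proj(h,**c));print(" chamfer ring x",P[:,0].min(),P[:,0].max(),"y",P[:,1].min(),P[:,1].max())
```

```text
wrist pred 247.53983956370087 146.49069695196135 289.5838033612881
 vial-TCP [ 0.0012 -0.001   0.    ]  well [0.5139 0.0109 0.06  ]  move [-0.0005  0.0018]  tool [ 0.0019 -0.      0.    ]
 chamfer ring x 163.08576433657527 342.9204960022778 y 251.5661850580625 421.1861983996637
scene pred 231.55302787136816 103.27090036959703 265.73644258822026
 vial-TCP [0.0002 0.0002 0.    ]  well [0.5118 0.0096 0.06  ]  move [-0.0016 -0.0007]  tool [-0.0003 -0.0017  0.    ]
 chamfer ring x 170.36351837240187 301.4476240734798 y 219.02056080104853 307.2211953034231
```

{"fn": "drive_tool", "kwargs": {"rows": [{"dx": 0.004, "dy": -0.0015, "dz": 0, "rx": 0, "ry": 0, "rz": 0, "hand": 1}, {"dx": 0, "dy": 0, "dz": 0.015, "rx": 0, "ry": 0, "rz": 0, "hand": 1}, {"dx": 0, "dy": 0, "dz": 0.01, "rx": 0, "ry": 0, "rz": 0, "hand": 1}, {"dx": 0, "dy": 0, "dz": 0.007, "rx": 0, "ry": 0, "rz": 0, "hand": 1}, {"dx": 0, "dy": 0, "dz": 0.005, "rx": 0, "ry": 0, "rz": 0, "hand": 1}, {"dx": 0, "dy": 0, "dz": 0, "rx": 0, "ry": 0, "rz": 0, "hand": 1}]}}

```text
t: 10.5
ee_pos: [0.5121, 0.0111, 0.0972]
eef_rot: [-0.0, 0.613, 0.79, -0.0]
wrist_force: [-0.2, 0.1, 0.2]
opening: 0.024
grip_force: 12.0
```

{"fn": "drive_tool", "kwargs": {"rows": [{"dx": 0, "dy": 0, "dz": 0.01, "rx": 0, "ry": 0, "rz": 0, "hand": 1}, {"dx": 0, "dy": 0, "dz": 0.01, "rx": 0, "ry": 0, "rz": 0, "hand": 1}, {"dx": 0, "dy": 0, "dz": 0, "rx": 0, "ry": 0, "rz": 0, "hand": 1}]}}

```text
t: 10.8
ee_pos: [0.512, 0.0111, 0.091]
eef_rot: [-0.0, 0.613, 0.79, -0.0]
wrist_force: [0.3, 0.4, 0.6]
opening: 0.0236
grip_force: 12.0
```

Free insertion. Continue to about 2 mm above the floor.

{"fn": "drive_tool", "kwargs": {"rows": [{"dx": 0, "dy": 0, "dz": 0.018, "rx": 0, "ry": 0, "rz": 0, "hand": 1}, {"dx": 0, "dy": 0, "dz": 0.018, "rx": 0, "ry": 0, "rz": 0, "hand": 1}, {"dx": 0, "dy": 0, "dz": 0.018, "rx": 0, "ry": 0, "rz": 0, "hand": 1}, {"dx": 0, "dy": 0, "dz": 0.014, "rx": 0, "ry": 0, "rz": 0, "hand": 1}, {"dx": 0, "dy": 0, "dz": 0, "rx": 0, "ry": 0, "rz": 0, "hand": 1}, {"dx": 0, "dy": 0, "dz": 0, "rx": 0, "ry": 0, "rz": 0, "hand": 1}]}}

```text
t: 11.4
ee_pos: [0.5122, 0.0111, 0.071]
eef_rot: [-0.0, 0.613, 0.79, -0.0]
wrist_force: [0.4, -0.9, 0.2]
opening: 0.0231
grip_force: 12.0
```

{"fn": "drive_tool", "kwargs": {"rows": [{"dx": 0, "dy": 0, "dz": 0.004, "rx": 0, "ry": 0, "rz": 0, "hand": 1}, {"dx": 0, "dy": 0, "dz": 0.004, "rx": 0, "ry": 0, "rz": 0, "hand": 1}, {"dx": 0, "dy": 0, "dz": 0, "rx": 0, "ry": 0, "rz": 0, "hand": 1}]}}

```text
t: 11.7
ee_pos: [0.5123, 0.0112, 0.0686]
eef_rot: [-0.0, 0.613, 0.79, 0.0]
wrist_force: [-0.4, 0.7, -0.0]
opening: 0.0238
grip_force: 12.0
```

{"fn": "drive_tool", "kwargs": {"rows": [{"dx": 0, "dy": 0, "dz": 0.002, "rx": 0, "ry": 0, "rz": 0, "hand": 1}, {"dx": 0, "dy": 0, "dz": 0, "rx": 0, "ry": 0, "rz": 0, "hand": 1}, {"dx": 0, "dy": 0, "dz": 0, "rx": 0, "ry": 0, "rz": 0, "hand": 0.2}, {"dx": 0, "dy": 0, "dz": 0, "rx": 0, "ry": 0, "rz": 0, "hand": 0}, {"dx": 0, "dy": 0, "dz": 0, "rx": 0, "ry": 0, "rz": 0, "hand": -0.5}, {"dx": 0, "dy": 0, "dz": 0, "rx": 0, "ry": 0, "rz": 0, "hand": -0.5}, {"dx": 0, "dy": 0, "dz": 0, "rx": 0, "ry": 0, "rz": 0, "hand": -0.5}, {"dx": 0, "dy": 0, "dz": 0, "rx": 0, "ry": 0, "rz": 0, "hand": -0.5}, {"dx": 0, "dy": 0, "dz": 0, "rx": 0, "ry": 0, "rz": 0, "hand": -0.5}]}}

```text
t: 12.6
ee_pos: [0.5123, 0.0112, 0.0681]
eef_rot: [-0.0, 0.613, 0.79, 0.0]
wrist_force: [0.6, -1.1, 0.2]
opening: 0.0638
grip_force: 0.0
```

{"fn": "drive_tool", "kwargs": {"rows": [{"dx": 0, "dy": 0, "dz": -0.04, "rx": 0, "ry": 0, "rz": 0, "hand": -0.5}, {"dx": 0, "dy": 0, "dz": -0.1, "rx": 0, "ry": 0, "rz": 0, "hand": -0.5}, {"dx": 0, "dy": 0, "dz": -0.12, "rx": 0, "ry": 0, "rz": 0, "hand": -0.5}, {"dx": 0, "dy": 0, "dz": -0.12, "rx": 0, "ry": 0, "rz": 0, "hand": -0.5}, {"dx": 0, "dy": 0, "dz": -0.06, "rx": 0, "ry": 0, "rz": 0, "hand": -0.5}, {"dx": -0.0951, "dy": -0.0579, "dz": 0, "rx": 0, "ry": 0, "rz": 0, "hand": 1}, {"dx": -0.0951, "dy": -0.0579, "dz": 0, "rx": 0, "ry": 0, "rz": 0, "hand": 1}, {"dx": -0.0951, "dy": -0.0579, "dz": 0, "rx": 0, "ry": 0, "rz": 0, "hand": 1}, {"dx": 0, "dy": 0, "dz": 0, "rx": 0, "ry": 0, "rz": 0, "hand": 1}, {"dx": 0, "dy": 0, "dz": 0, "rx": 0, "ry": 0, "rz": 0, "hand": 1}, {"dx": 0, "dy": 0, "dz": 0, "rx": 0, "ry": 0, "rz": 0, "hand": 1}, {"dx": 0, "dy": 0, "dz": 0, "rx": 0, "ry": 0, "rz": 0, "hand": 1}, {"dx": 0, "dy": 0, "dz": 0, "rx": 0, "ry": 0, "rz": 0, "hand": 1}, {"dx": 0, "dy": 0, "dz": 0, "rx": 0, "ry": 0, "rz": 0, "hand": 1}, {"dx": 0, "dy": 0, "dz": 0, "rx": 0, "ry": 0, "rz": 0, "hand": 1}, {"dx": 0, "dy": 0, "dz": 0, "rx": 0, "ry": 0, "rz": 0, "hand": 1}]}}

```text
t: 14.2
ee_pos: [0.4831, -0.0846, 0.2]
eef_rot: [-0.0, 0.613, 0.79, -0.0]
wrist_force: [-1.5, -0.3, 0.3]
opening: 0.0004
grip_force: 0.0
```

Run:
```python
from h import *
import cv2
S=[];B=[]
a=bot.snapshot("wrist")[:,:,::-1]
for i in range(6):
    B.append(bot.snapshot("scene")[:,:,::-1].astype(float));S.append(bot.read_state())
print(np.mean([s["ee_pos"] for s in S],0),S[-1]["opening"],S[-1]["t"])
f=np.array([s["wrist_force"] for s in S]);print(f.mean(0),f.std(0))
a=cv2.resize(a[0:420,110:460],(500,600))
b=cv2.resize(np.mean(B,0)[165:265,150:200],(300,600),interpolation=cv2.INTER_CUBIC)
cv2.imwrite("pics/w5.png",np.hstack([a,np.clip(b,0,255).astype(np.uint8)]))
```

```text
[ 0.4830783  -0.08473691  0.20007436] 0.0008350439062347942 14.55
[ 0.21015227 -0.55137852  0.18298541] [0.60374887 0.30307841 0.22084805]
```

View pics/w5.png

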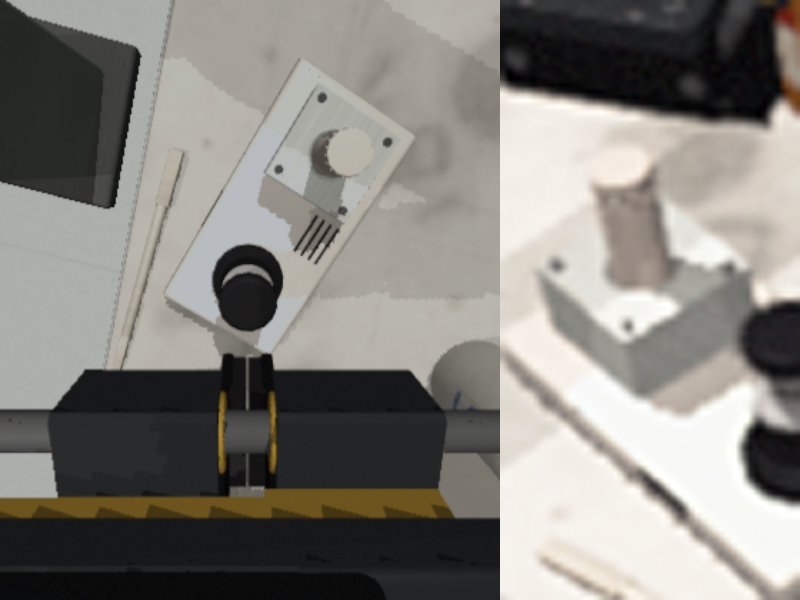

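The vial stands upright in the well, wrist cap at (350,152) and scene cap at (622,165). The plunger head, at wrist (249,303), lines up with the closed fingers at x=248. I'll check the seating height and head position numerically.

Run:
```python
from h import *
np.set_printoptions(precision=4,suppress=True)
s=bot.read_state();s["ee_pos"]=np.array([.48308,-.08474,.20007]);w=wristcam(s);sc=cam("scene")
f=1/.7
W=lambda u,v,z:pix(None,(u+.5)/f-.5+110,(v+.5)/f-.5,z,**w)
print("head",W(249,303,.095))
for z in(.113,.116,.12):
    print(z,"cap wrist",W(350,152,z),"cap scene",pix(None,(622-500+.5)/6-.5+150,(167+.5)/6-.5+165,z,**sc))
```

```text
head [ 0.4849 -0.084   0.095 ]
0.113 cap wrist [0.5131 0.0104 0.113 ] cap scene [0.5107 0.0073 0.113 ]
0.116 cap wrist [0.5125 0.0101 0.116 ] cap scene [0.5081 0.0047 0.116 ]
0.12 cap wrist [0.5117 0.0098 0.12  ] cap scene [0.5048 0.0013 0.12  ]
```

{"fn": "drive_tool", "kwargs": {"rows": [{"dx": 0, "dy": 0.002, "dz": 0.1, "rx": 0, "ry": 0, "rz": 0, "hand": 1}, {"dx": 0, "dy": 0, "dz": 0.1, "rx": 0, "ry": 0, "rz": 0, "hand": 1}, {"dx": 0, "dy": 0, "dz": 0.1, "rx": 0, "ry": 0, "rz": 0, "hand": 1}, {"dx": 0, "dy": 0, "dz": 0.04, "rx": 0, "ry": 0, "rz": 0, "hand": 1}, {"dx": 0, "dy": 0, "dz": 0, "rx": 0, "ry": 0, "rz": 0, "hand": 1}, {"dx": 0, "dy": 0, "dz": 0, "rx": 0, "ry": 0, "rz": 0, "hand": 1}]}}

```text
t: 15.15
ee_pos: [0.4843, -0.0848, 0.0991]
eef_rot: [0.0, 0.613, 0.79, 0.0]
wrist_force: [0.6, 0.1, 1.1]
opening: 0.0009
grip_force: 0.0
```

{"fn": "drive_tool", "kwargs": {"rows": [{"dx": 0, "dy": 0, "dz": 0.01, "rx": 0, "ry": 0, "rz": 0, "hand": 1}, {"dx": 0, "dy": 0, "dz": 0.01, "rx": 0, "ry": 0, "rz": 0, "hand": 1}, {"dx": 0, "dy": 0, "dz": 0.01, "rx": 0, "ry": 0, "rz": 0, "hand": 1}, {"dx": 0, "dy": 0, "dz": 0, "rx": 0, "ry": 0, "rz": 0, "hand": 1}, {"dx": 0, "dy": 0, "dz": 0, "rx": 0, "ry": 0, "rz": 0, "hand": 1}]}}

```text
t: 15.65
ee_pos: [0.4846, -0.0845, 0.0896]
eef_rot: [0.001, 0.613, 0.79, 0.001]
wrist_force: [3.7, 0.6, 4.6]
opening: 0.0005
grip_force: 2.2
```

```bash
cat >> h.py <<'E'
def avg(n=12):
    S=[]
    for i in range(n): bot.snapshot("top");S.append(bot.read_state())
    f=np.array([s["wrist_force"] for s in S])
    print(np.mean([s["ee_pos"] for s in S],0),f.mean(0),f.std(0)/n**.5,S[-1]["t"],S[-1]["opening"])
E
python3 -c "
from h import *
avg()"
```

```text
[ 0.48399177 -0.08453744  0.08929006] [ 3.35861495 -0.2025419   4.47830798] [0.12345188 0.094885   0.11618595] 16.25 0.0002172346548409567
```

Contact is clean but there is 3.4 N sideways, so I'll lift off, recentre slightly and press again.

{"fn": "drive_tool", "kwargs": {"rows": [{"dx": 0, "dy": 0, "dz": -0.03, "rx": 0, "ry": 0, "rz": 0, "hand": 1}, {"dx": 0, "dy": -0.005, "dz": 0, "rx": 0, "ry": 0, "rz": 0, "hand": 1}, {"dx": 0, "dy": 0, "dz": 0, "rx": 0, "ry": 0, "rz": 0, "hand": 1}, {"dx": 0, "dy": 0, "dz": 0.01, "rx": 0, "ry": 0, "rz": 0, "hand": 1}, {"dx": 0, "dy": 0, "dz": 0.01, "rx": 0, "ry": 0, "rz": 0, "hand": 1}, {"dx": 0, "dy": 0, "dz": 0.01, "rx": 0, "ry": 0, "rz": 0, "hand": 1}, {"dx": 0, "dy": 0, "dz": 0, "rx": 0, "ry": 0, "rz": 0, "hand": 1}, {"dx": 0, "dy": 0, "dz": 0, "rx": 0, "ry": 0, "rz": 0, "hand": 1}]}}

```text
t: 17.05
ee_pos: [0.4818, -0.0849, 0.0889]
eef_rot: [-0.0, 0.613, 0.79, -0.0]
wrist_force: [-3.9, 0.7, 4.7]
opening: 0.0005
grip_force: 2.1
```

```bash
python3 -c "
from h import *
avg()"
```

```text
[ 0.48209354 -0.08493211  0.08906583] [-3.21869621  0.30728251  4.3399798 ] [0.1502836  0.13674574 0.21187439] 17.65 0.00028195663377413624
```

The sideways force flipped sign, so the centre is halfway between the two.

{"fn": "drive_tool", "kwargs": {"rows": [{"dx": 0, "dy": 0, "dz": -0.03, "rx": 0, "ry": 0, "rz": 0, "hand": 1}, {"dx": 0, "dy": 0.0026, "dz": 0, "rx": 0, "ry": 0, "rz": 0, "hand": 1}, {"dx": 0, "dy": 0, "dz": 0, "rx": 0, "ry": 0, "rz": 0, "hand": 1}, {"dx": 0, "dy": 0, "dz": 0.01, "rx": 0, "ry": 0, "rz": 0, "hand": 1}, {"dx": 0, "dy": 0, "dz": 0.01, "rx": 0, "ry": 0, "rz": 0, "hand": 1}, {"dx": 0, "dy": 0, "dz": 0.01, "rx": 0, "ry": 0, "rz": 0, "hand": 1}, {"dx": 0, "dy": 0, "dz": 0, "rx": 0, "ry": 0, "rz": 0, "hand": 1}, {"dx": 0, "dy": 0, "dz": 0, "rx": 0, "ry": 0, "rz": 0, "hand": 1}]}}

```text
t: 18.45
ee_pos: [0.4833, -0.0847, 0.0892]
eef_rot: [0.0, 0.613, 0.79, 0.0]
wrist_force: [1.7, 1.0, 3.4]
opening: 0.0006
grip_force: 2.1
```

```bash
python3 -c "
from h import *
avg()"
```

```text
[ 0.48324464 -0.0846979   0.08924808] [1.98113093 1.01863702 4.34002691] [0.06860464 0.13436472 0.12449529] 19.05 0.0006623749745070438
```

{"fn": "drive_tool", "kwargs": {"rows": [{"dx": 0, "dy": 0, "dz": 0.007, "rx": 0, "ry": 0, "rz": 0, "hand": 1}, {"dx": 0, "dy": 0, "dz": 0.007, "rx": 0, "ry": 0, "rz": 0, "hand": 1}, {"dx": 0, "dy": 0, "dz": 0, "rx": 0, "ry": 0, "rz": 0, "hand": 1}, {"dx": 0, "dy": 0, "dz": 0, "rx": 0, "ry": 0, "rz": 0, "hand": 1}]}}

```text
t: 19.45
ee_pos: [0.4832, -0.0847, 0.085]
eef_rot: [0.0, 0.613, 0.79, 0.0]
wrist_force: [1.7, 0.4, 5.1]
opening: 0.0004
grip_force: 2.7
```

Run:
```python
from h import *
import cv2
avg(10)
B=np.mean([bot.snapshot("scene")[:,:,::-1].astype(float) for i in range(8)],0)
np.save("b6.npy",B)
sc=cam("scene");c=[.4835,-.0848]
for z in(.06,.085,.075,.095): print(z,(proj([[*c,z]],**sc)[0]+.5-[165,175])*8-.5)
cv2.imwrite("pics/w6.png",np.clip(cv2.resize(B[175:250,165:265],(800,600),interpolation=cv2.INTER_CUBIC),0,255).astype(np.uint8))
```

```text
[ 0.4832256  -0.08470197  0.08501751] [2.48326829 0.93435604 5.13466405] [0.14121732 0.22307621 0.11166024] 19.95 0.0006350397985756456
0.06 [275.21963459 441.24853665]
0.085 [264.08910943 377.95271271]
0.075 [268.58381133 403.51268011]
0.095 [259.5364738  352.06329425]
```

View pics/w6.png

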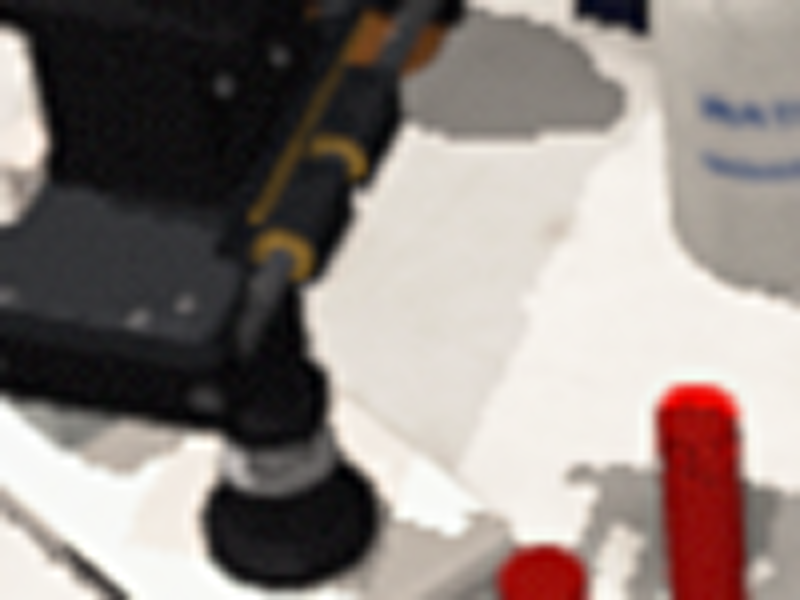

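The crop shows the closed fingers on the head, with the head's lower edge at about y=445, the steel stem below it and the collar at about y=490. I'll compare column profiles with the released picture to get the travel.

Run:
```python
import numpy as np
a=np.load("m4.npz")["b"].mean(2);b=np.load("b6.npy").mean(2)
for c in (196,198,200,202,204):
    print(c,"rel",a[212:242,c].astype(int)); print("    now",b[212:242,c].astype(int))
```

```text
196 rel [206 208 189 103  25  16  19  22  15  21  22  22  29  30  16  29  63  82
  68  97 115 121 127 116  78  25  17  20  19  22]
    now [ 50  48  52  56  50  41  36  21  13  10  16  12  10  13  23  31  26  17
  19  56  87  85 117 129  79  24  16  17  22  18]
198 rel [230 241 216  62   6  19  20  20  23  19  23  26  25  28  19  28  69  92
  75  83 110 115 123 125 104  31  15  20  21  21]
    now [61 46 36 22 13 15 10 10 12 11 12 16 12 16 17 26 26 15 20 63 97 87 84 99
 86 26 15 18 18 17]
200 rel [238 243 226  84  16  18  19  23  22  21  21  25  29  20  20  50  84  86
  70  94 107 112 126 122  93  27  14  19  22  20]
    now [18 13 13 13 13 10 12  9  9 14 11 13 13 18 15 21 19 14 29 66 92 84 92 99
 76 25 13 17 14 17]
202 rel [237 240 241 190  53   8  18  20  20  19  19  21  18  12  25  53  66  54
  73  91 106 122 125 107  52  15  16  20  18  16]
    now [ 66  63  60  46  32  22  23  21   7  16  18  17  13  18  18  16  17  15
  43  69  83  99 101  88  44  14  17  17  18  21]
204 rel [238 236 240 243 200 105  31  24  24  17  13  17  50  86  98  87  87  88
  93 115 126 127 105  51  17  17  16  17  18  24]
    now [225 223 223 223 206 194 193 169  91  22   5   5  10   7   8  12  25  55
  76  84  93 101  86  44  13  15  15  17  18  20]
```

The head moved 3.1–3.4 px, against 3.2 px expected for 10 mm, and the TCP is at 0.0850 m. Handing in while holding.

```bash
python3 -c "
from bench import bot
print(bot.finish_job())"
```

```text
the job is handed in; nothing more can be done
None
```

I placed the tall white vial in the mixer well and let go of it, then handed the job in at about 20 s with the plunger held at half travel (about 10 mm); before that final press I pressed it partway (about 6 mm) twice to centre the fingers.

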